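# Open the ratchet bin holder for a second bin

## Task

Make room for another parts bin in the bin holder: press the red release button on the yellow jaw down until it snaps and stays down, then push the jaw fully back along its bar, away from the blue bin, until it meets the end stop. Leave the bin in the holder and everything else on the bench where it stands, and do not shove the holder's bin with the jaw.

Things in the scene. Friction and masses are not known exactly. Their poses are not given: they have to be found in the camera images.
- holder: Bin holder screwed to the bench: grey base 160 x 370 x 8 mm, aluminium end plate (78 mm high) at its -y end, steel notched ratchet bar (16 mm wide, top 60 mm high) along x = +80 mm, ending in a dark stop block at y = +180 mm. Origin at bench level, at the base's middle in y, in line with the jaw plate's and bin's middle in x (22 mm off the base's middle). The jaw goes back along +y.
- jaw (a joint): Jaw position along the bar, m: 0 nearest the bin, 0.154 fully back at the end stop; front face at y = value - 64 mm in the holder's frame. With the release up the ratchet blocks it going back (after up to 7 mm of play) but lets it click forward to the bin. Released, it slides with 2 N friction plus 12 N per m/s, and stays where left.
- jaw_top (a point): Middle of the top edge of the jaw's front face (towards the bin), 110 mm above the bench. Upright yellow plate 112 mm wide, 8 mm thick, 12 to 110 mm high, sloping brace reaching 75 mm back behind it; a black carriage (46 x 85 mm, top 80 mm high) beside its +x end rides on the bar. The plate stands 47 mm above the bin's rim: push its front face there towards holder +y. Axes as the holder's.
- release (a joint): Travel of the red release button, m: 0 up (ratchet engaged), 0.0125 at the bottom. Sprung up; pressing takes 2 N rising to about 4 N, and past about 9 mm a catch snaps in and it stays at about 0.011, released; let go earlier it springs back up. It may start a few mm down where the pawl rides on a tooth.
- release_top (a point): Centre of the top of the red button, which moves with it: round, 30 mm across, on a black collar on the carriage, 80 mm to +x and 55 mm to +y of the jaw's front face middle (holder axes), top 96 mm above the bench when up, 84 mm at the bottom, 85 mm caught down. Press straight down.
- held_bin: Blue open parts bin with small metal parts standing in the holder, 110 x 100 x 55 mm, walls 4 mm, rim 63 mm above the bench, loose, about 0.45 kg; origin under its middle, axes as the holder's. The gap from bin to jaw is 5 to 50 mm.
- spare_bin: The same kind of blue bin (110 x 100 x 55 mm), loose, standing on the bench to the robot's right; to be left alone. Origin under its middle.
- carton: Small cardboard carton 90 x 70 x 60 mm, loose, standing beyond the holder's bar; to be left alone. Origin under its middle.
- tape_roll: Roll of brown tape lying flat, 90 mm across, 24 mm high, loose, beyond the holder's bar; to be left alone. Origin under its middle.
- jar: Small jar 56 mm across, 75 mm high, loose, on the robot's left; to be left alone. Origin under its middle.
- driver: Screwdriver lying on the bench on the robot's left, loose; to be left alone. Origin on the bench under its middle, along its x axis.
There are look-alikes about, which are no part of the job. Leave any black or pink look-alike of the held_bin alone.

How it is judged (in metres and radians):
On the way, in this order (a step that is already met when the one before it is completed fails the run):
1. the release button is snapped down while the jaw is still near its start (value of joint release above 0.009 m and value of joint jaw below 0.07 m), for 0.2 s.
2. the jaw is fully back against the end stop (value of joint jaw above 0.148 m), for 0.2 s.
At the end, for the whole second after the job is handed in: The jaw is fully back, within 6 mm of its end stop, with the release still down; the bin in the holder stands upright within 12 mm of where it was, and every other loose thing within 20 mm (value of joint jaw above 0.148 m and value of joint release above 0.009 m and distance of held_bin from where it was at the start of the episode below 0.012 m and angle between held_bin's own z axis and vertical below 0.1 rad and linear speed of held_bin below 0.02 m/s and distance of each of spare_bin, carton, tape_roll, jar, driver from where it was at the start of the episode below 0.02 m); the robot touches nothing.
It fails at once if the bin in the holder is shoved, lifted or carried (more than 12 mm) (distance of held_bin from where it was at the start of the episode above 0.012 m).
It fails at once if the bin in the holder is tipped (angle between held_bin's own z axis and vertical above 0.2 rad).
It fails at once if the spare bin, carton, tape roll, jar or screwdriver is moved, lifted or carried (more than 20 mm) (distance of any of spare_bin, carton, tape_roll, jar, driver from where it was at the start of the episode above 0.02 m).
It also fails if it takes over 40 s, if anything falls off the work surface, if the arm or the gripper's body presses on something with over 40 N, if the wrist force passes 120 N, or if a joint passes its speed limit or range.

## Robot

A 6-joint arm with a two-finger parallel gripper is mounted at the origin on the work surface. World frame = base frame: x ahead of the robot, y to its left, z up, the work surface at z = 0. Lengths are in m, angles in degrees, forces in N, time in s.
With the tool pointing down it reaches from about 0.35 to 0.875 m from the base axis. Payload 4.2 kg.
Tool frame: the origin (TCP) lies where the fingers leave the gripper's body, on its centre line; the fingertips stand 70 mm ahead of it and the grasp point (between the pads) lies 51 mm ahead of it; z points along the fingers, y is the direction in which the jaws open and shut (so a half turn about z gives the same grasp; the last joint's range is limited). The gripper opens to 87 mm and grips with 3 to 60 N. Pads are 19 mm wide; open, the fingers measure 117 mm over their backs; the gripper's body (75 mm by 190 mm) begins 51 mm behind the grasp point.
Start: joints at [-59.954, 22.042, 0.453, 0, -68.411, -14.817], TCP at [0.164, -0.603, 0.292] pointing down, gripper open.
Joint ranges: [-179.83, 179.83], [-69.29, 118.12], [-61.27, 80.66], [-181.25, 117.63], [-171.15, -9.14], [-177.46, 177.46]. Speed limits (degrees/s): [159.86, 159.86, 180, 180, 180, 180].

## Interface

Orientations are given as a 3x3 rotation matrix whose columns are the frame's x, y, z axes.
In Python, from station import sense, capture, camera_model, finish_job gives the robot as it stands.
- The arm moves only by the shell command python3 -m inch 'ROWS'. ROWS is JSON, a list of rows, each an object with "hand": the closure, from 0 (fully open) to 1 (shut); "slide": the shift along the world's x, y, z in cm, a list of three; "yaw": the turn about the world's z in rad. A call has 1 to 10 rows; each row is the pose to reach, as a shift and turn from the pose commanded when the call began; what a row does not reach only later rows make up. A row lasts 1/8 s, in which the tool goes at most 62.5 mm and 10.7 degrees, less where a joint would pass 70% of its speed; a pose out of reach is approached as far as the arm can. A call with a gripper value outside its range is refused whole. The fingers move at their own pace and stop on an object; the grip force is fixed at half the most. Time passes only in rows, so rows that repeat a pose let the fingers close. It gives the time, the measured TCP pose, the force and the opening at its end, in the units of the state.
- sense(): the state, without advancing time (a new reading comes with each control period).
- capture(name): name is "side" or "top"; returns the picture (480x640x3 uint8, blue, green, red); there is no depth.
- camera_model(name): a dict with "mtx" (3x3 intrinsics, pixels), "xyz" and "orientation" of the camera in the world. Camera axes: x right, y up, looking along -z (the intrinsics and any distortion apply to the point x, -y, -z); pixel columns grow to the right and rows downward; lengths in m; the calibration is good to about 2 mm. A picture is of the moment at which its call begins. camera_model takes no time and is no camera call.
- finish_job(): hands the job in, once; it reports no verdict.
The state is a dict: "time_s": time; "joints": joint angles; "joint_velocities": joint speeds; "effort": joint torques, N m; "tcp_pos": TCP position; "ee_rot": TCP orientation; "wrist_force": force on the tool from outside, world axes, zero at the start; "moment": the same for the moment, N m; "gripper_width": opening from 0.0 (shut) to 1.0 (fully open).
Only numpy, scipy, OpenCV 4.12 (cv2) and the standard library are available. Lean on these libraries where they do the work, as an engineer would, in place of code of your own. Each camera call takes 0.05 s, during which the arm holds its last target. There are 200 camera calls.

## Working session

There is one attempt and no reset: what is moved stays moved. The work goes in short steps, Python scripts to look and compute and a shell command to move; the robot and the scene stay as the last step left them, time stands still between calls to the robot, and variables do not carry over. Pictures are saved under pics/ and viewed, about 8 in all and at most 12, crops included, and the job is handed in when it is done.

```bash
mkdir -p pics
cat > h.py <<'E'
import numpy as np, cv2
from station import *
def ray(c,u,v):
    m=camera_model(c);K=np.array(m["mtx"]);R=np.array(m["orientation"]);d=np.linalg.solve(K,[u,v,1.])
    return np.array(m["xyz"]),R@(d*[1,-1,-1])
def at(c,u,v,z):
    o,d=ray(c,u,v);return o+d*(z-o[2])/d[2]
def proj(c,p):
    m=camera_model(c);K=np.array(m["mtx"]);R=np.array(m["orientation"]);q=R.T@(np.array(p)-m["xyz"]);q=K@(q*[1,-1,-1]);return q[:2]/q[2]
E
python3 - <<'E'
from h import *
for c in("top","side"):
    cv2.imwrite(f"pics/{c}0.png",capture(c));print(camera_model(c))
s=sense();print(s["time_s"],s["tcp_pos"],s["ee_rot"],s["gripper_width"])
E
```

```text
{'mtx': array([[623.34406454,   0.        , 321.71977036],
       [  0.        , 623.34406454, 243.20107628],
       [  0.        ,   0.        ,   1.        ]]), 'xyz': array([ 0.37699452, -0.05283627,  1.66649237]), 'orientation': array([[ 0.0270931 ,  0.99505755, -0.09553237],
       [-0.99959775,  0.02616651, -0.01093886],
       [-0.00838505,  0.09579031,  0.99536622]])}
{'mtx': array([[568.67853401,   0.        , 325.42155981],
       [  0.        , 568.67853401, 239.41502781],
       [  0.        ,   0.        ,   1.        ]]), 'xyz': array([-0.46079489, -1.01610008,  0.99659044]), 'orientation': array([[ 0.70531966,  0.37775524, -0.59985428],
       [-0.70880458,  0.38889742, -0.58851921],
       [ 0.01096557,  0.84027363,  0.54205165]])}
0.1 [ 0.16407515 -0.60265766  0.29126885] [[-9.64922726e-01 -2.62533345e-01 -6.13474779e-04]
 [-2.62534041e-01  9.64920943e-01  1.85794547e-03]
 [ 1.04182022e-04  1.95383182e-03 -9.99998086e-01]] 1.0013433227633723
```

View pics/top0.png

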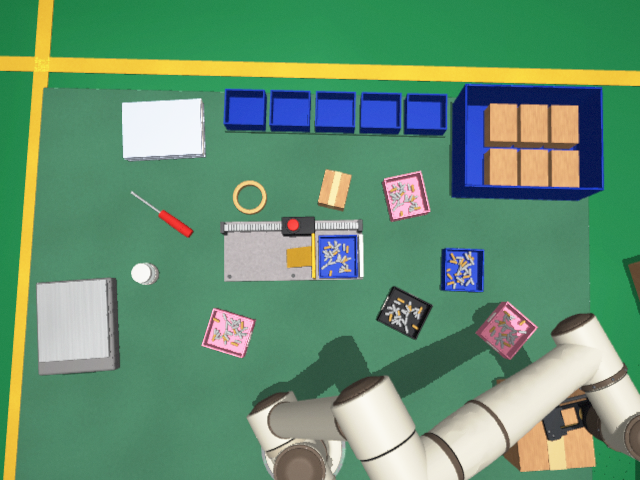

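View pics/side0.png

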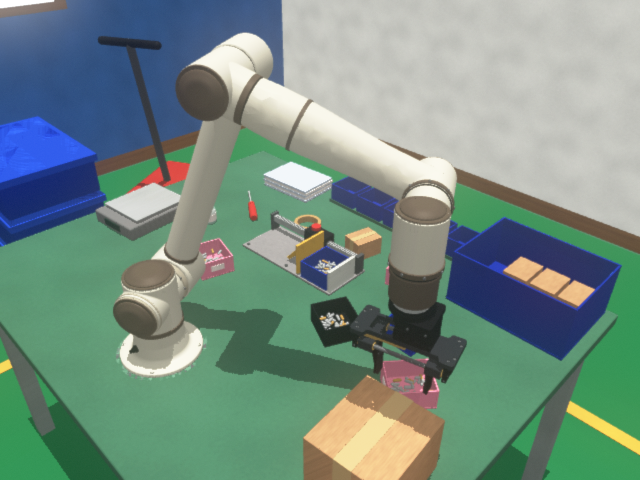

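Top view: the yellow jaw is at (314,257), the red button at (293,224), the held blue bin in the holder at (338,257). The blue bin at (463,270) is the spare, since it stands on the bench to the robot's right. Pink bins (406,196), (229,332), (507,330) and the black one (404,313) are look-alikes. I'll confirm in an enlarged crop.

Run:
```python
from h import *
i=cv2.imread("pics/top0.png")
cv2.imwrite("pics/top0c.png",cv2.resize(i[205:290,215:375],None,fx=5,fy=5,interpolation=cv2.INTER_CUBIC))
```

```text
(no output)
```

View pics/top0c.png

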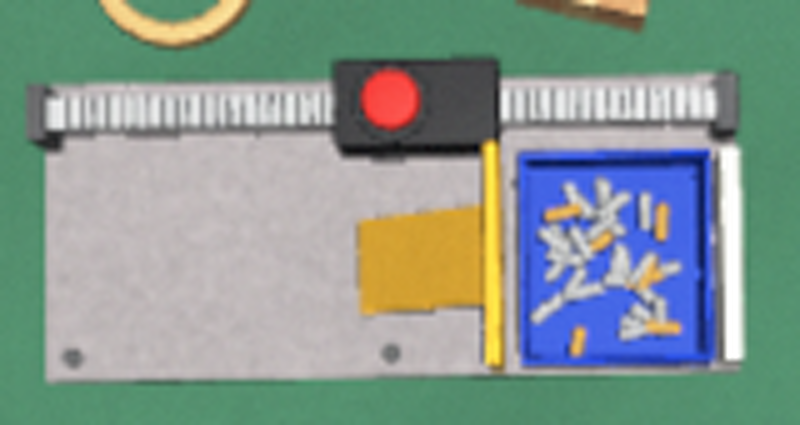

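The crop confirms it: button centre at crop (390,98), jaw's front top edge from (498,140) to (502,367), blue bin rim from (517,150) to (712,365), end stop on the left at (40,115).

Run:
```python
from h import *
f=lambda x,y,z:at("top",215+(x+.5)/5-.5,205+(y+.5)/5-.5,z)
b=f(390,98,.096);j1=f(498,140,.11);j2=f(502,367,.11)
print("btn",b,"jaw",j1,j2,np.linalg.norm(j1-j2))
for n,x,y,z in(("rimFL",517,150,.063),("rimNL",522,365,.063),("rimFR",712,150,.063),("rimNR",713,365,.063),("base NL",46,382,.008),("base NR",740,371,.008),("stop",45,110,.06),("ep far",740,147,.078),("ep near",743,360,.078)):print(n,f(x,y,z))
a=j2-j1;a/=np.linalg.norm(a);print("yaw of holder x (deg)",np.degrees(np.arctan2(-a[1],-a[0])))
```

```text
btn [0.57424278 0.03966744 0.096     ] jaw [ 0.5526391  -0.01611433  0.11      ] [ 0.43873326 -0.02133081  0.11      ] 0.11402522796265373
rimFL [ 0.55299376 -0.02498478  0.063     ]
rimNL [ 0.44189987 -0.03063145  0.063     ]
rimFR [ 0.55563398 -0.12583553  0.063     ]
rimNR [ 0.44452587 -0.1287583   0.063     ]
base NL [0.42831083 0.22313767 0.008     ]
base NR [ 0.44404041 -0.14576748  0.008     ]
stop [0.56781131 0.22095915 0.06      ]
ep far [ 0.55588451 -0.13945747  0.078     ]
ep near [ 0.44684591 -0.1432547   0.078     ]
yaw of holder x (deg) 2.622109188420064
```

Sizes check out: jaw width 114 mm, base 369 mm, and the button offset from the jaw matches to 1 mm. Holder yaw is about 2.4° and the gap is about 9 mm. Next I fly to above the button with closed fingers, aligned with the holder (TCP shift +41.0, +64.2 cm, yaw -0.223).

```bash
python3 -m inch '[{"hand":1,"slide":[41,64.2,0],"yaw":-0.223},{"hand":1,"slide":[41,64.2,0],"yaw":-0.223},{"hand":1,"slide":[41,64.2,0],"yaw":-0.223},{"hand":1,"slide":[41,64.2,0],"yaw":-0.223},{"hand":1,"slide":[41,64.2,0],"yaw":-0.223},{"hand":1,"slide":[41,64.2,0],"yaw":-0.223},{"hand":1,"slide":[41,64.2,0],"yaw":-0.223},{"hand":1,"slide":[41,64.2,0],"yaw":-0.223},{"hand":1,"slide":[41,64.2,0],"yaw":-0.223},{"hand":1,"slide":[41,64.2,0],"yaw":-0.223}]'
```

```text
time_s: 1.35
tcp_pos: [0.5, -0.0761, 0.2922]
ee_rot: [[-0.999, -0.043, -0.0], [-0.043, 0.999, 0.0], [0.0, 0.0, -1.0]]
wrist_force: [0.9, -0.4, 0.1]
gripper_width: 0.02
```

```bash
python3 -m inch '[{"hand":1,"slide":[3,5,-2],"yaw":0},{"hand":1,"slide":[6.5,10,-5],"yaw":0},{"hand":1,"slide":[7,11,-9],"yaw":0},{"hand":1,"slide":[7,11,-9],"yaw":0},{"hand":1,"slide":[7,11,-9],"yaw":0}]'
python3 - <<'E'
from h import *
i=capture("side");p=proj("side",[.574,.04,.096]);print(p)
x,y=int(p[0]),int(p[1])
cv2.imwrite("pics/s1.png",cv2.resize(i[y-75:y+75,x-100:x+100],None,fx=4,fy=4,interpolation=cv2.INTER_CUBIC))
print((x-100,y-75),sense()["tcp_pos"],sense()["wrist_force"])
E
```

```text
time_s: 1.98
tcp_pos: [0.5697, 0.0315, 0.2032]
ee_rot: [[-0.999, -0.043, 0.001], [-0.043, 0.999, -0.0], [-0.001, -0.0, -1.0]]
wrist_force: [0.1, 0.4, 0.7]
gripper_width: 0.005
[316.02823643 224.66872894]
(216, 149) [0.56992128 0.03133405 0.20390999] [-0.48827151  0.98296455 -0.08112058]
```

View pics/s1.png

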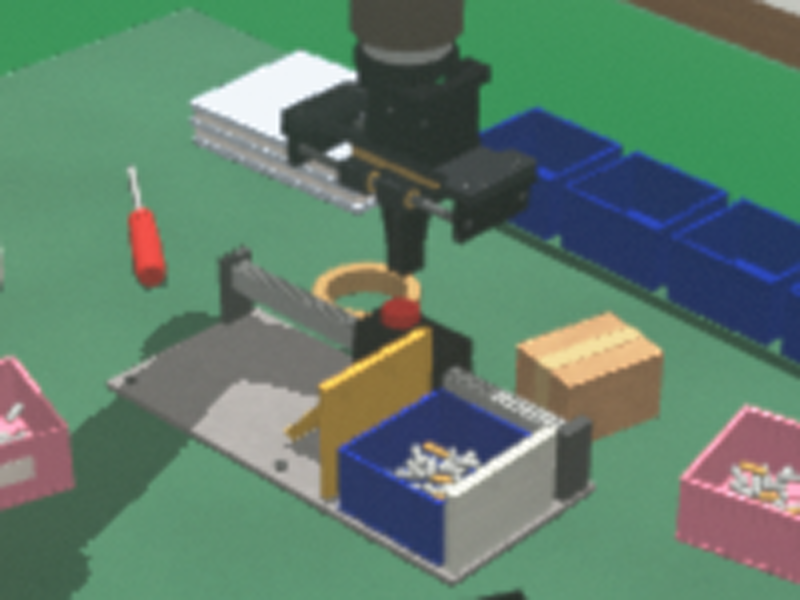

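The crop shows the closed fingers just above and slightly short of the red button at (401,305), which matches its predicted pixel within 1 px. Shift +0.4, +0.8 cm, then press.

```bash
python3 -m inch '[{"hand":1,"slide":[0.4,0.8,-1.5],"yaw":0},{"hand":1,"slide":[0.4,0.8,-3.2],"yaw":0},{"hand":1,"slide":[0.4,0.8,-3.8],"yaw":0},{"hand":1,"slide":[0.4,0.8,-4.3],"yaw":0},{"hand":1,"slide":[0.4,0.8,-4.7],"yaw":0},{"hand":1,"slide":[0.4,0.8,-4.7],"yaw":0}]'
```

```text
time_s: 2.78
tcp_pos: [0.5736, 0.0398, 0.1554]
ee_rot: [[-0.999, -0.043, 0.0], [-0.043, 0.999, -0.0], [-0.0, -0.0, -1.0]]
wrist_force: [-0.4, -0.7, 2.0]
gripper_width: 0.007
```

```bash
python3 -m inch '[{"hand":1,"slide":[0,0,-0.1],"yaw":0},{"hand":1,"slide":[0,0,-0.15],"yaw":0},{"hand":1,"slide":[0,0,-0.15],"yaw":0}]'
```

```text
time_s: 3.15
tcp_pos: [0.5736, 0.0398, 0.1541]
ee_rot: [[-0.999, -0.043, 0.0], [-0.043, 0.999, -0.0], [-0.0, -0.0, -1.0]]
wrist_force: [-2.2, -0.8, 3.8]
gripper_width: 0.013
```

Pressed about 12 mm, past the 9 mm catch. Lift and go to just in front of the jaw, above the bin, then check the button.

```bash
python3 -m inch '[{"hand":1,"slide":[0,0,5],"yaw":0},{"hand":1,"slide":[0,0,7],"yaw":0},{"hand":1,"slide":[-3.5,-4.5,7],"yaw":0},{"hand":1,"slide":[-7.5,-9.5,7],"yaw":0},{"hand":1,"slide":[-7.7,-9.7,7],"yaw":0},{"hand":1,"slide":[-7.7,-9.7,7],"yaw":0},{"hand":1,"slide":[-7.7,-9.7,7],"yaw":0}]'
python3 - <<'E'
from h import *
i=capture("side");x,y=316,224
cv2.imwrite("pics/s2.png",cv2.resize(i[y-75:y+75,x-100:x+100],None,fx=4,fy=4,interpolation=cv2.INTER_CUBIC))
print(sense()["tcp_pos"],sense()["wrist_force"])
for z in(.096,.085):print((proj("side",[.574,.04,z])-[216,149])*4)
E
```

```text
time_s: 4.03
tcp_pos: [0.4974, -0.0564, 0.2237]
ee_rot: [[-0.999, -0.044, 0.001], [-0.044, 0.999, 0.0], [-0.001, 0.0, -1.0]]
wrist_force: [0.2, -0.2, 1.2]
gripper_width: 0.009
[ 0.49736986 -0.05633339  0.22356836] [-0.13360517 -0.12907057  0.24265661]
[400.11294571 302.67491578]
[400.08395137 314.98603442]
```

View pics/s2.png

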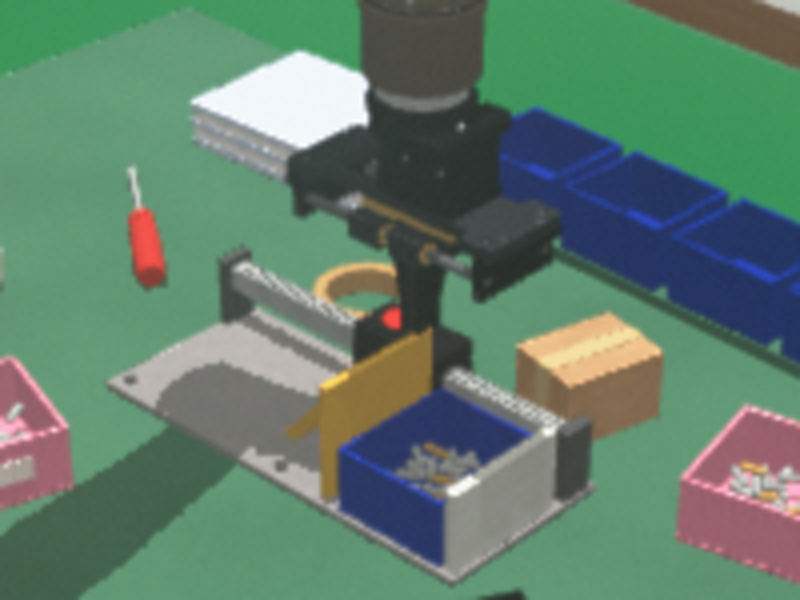

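The red button now sits low and flush with its collar at (392,318), so it is caught. Descend to tip height of about 85 mm (above the 63 mm rim) and push.

```bash
python3 -m inch '[{"hand":1,"slide":[0,0,-4],"yaw":0},{"hand":1,"slide":[0,0,-6.8],"yaw":0},{"hand":1,"slide":[0,0,-6.8],"yaw":0},{"hand":1,"slide":[0,1.2,-6.8],"yaw":0},{"hand":1,"slide":[-0.1,2.2,-6.8],"yaw":0},{"hand":1,"slide":[-0.1,3.2,-6.8],"yaw":0},{"hand":1,"slide":[-0.2,4.2,-6.8],"yaw":0},{"hand":1,"slide":[-0.2,5.2,-6.8],"yaw":0},{"hand":1,"slide":[-0.3,6.2,-6.8],"yaw":0}]'
```

```text
time_s: 5.2
tcp_pos: [0.4941, 0.0056, 0.1563]
ee_rot: [[-0.999, -0.043, 0.002], [-0.043, 0.999, 0.0], [-0.002, 0.0, -1.0]]
wrist_force: [1.9, -2.1, 1.7]
gripper_width: 0.006
```

Wrist force y is -2.1 N, matching sliding friction. Continue.

```bash
python3 -m inch '[{"hand":1,"slide":[0,1.3,0],"yaw":0},{"hand":1,"slide":[-0.1,2.6,0],"yaw":0},{"hand":1,"slide":[-0.1,3.9,0],"yaw":0},{"hand":1,"slide":[-0.2,5.2,0],"yaw":0},{"hand":1,"slide":[-0.3,6.5,0],"yaw":0},{"hand":1,"slide":[-0.3,7.8,0],"yaw":0},{"hand":1,"slide":[-0.4,9,0],"yaw":0},{"hand":1,"slide":[-0.4,9.8,0],"yaw":0},{"hand":1,"slide":[-0.4,10.2,0],"yaw":0}]'
```

```text
time_s: 6.32
tcp_pos: [0.4889, 0.1073, 0.1555]
ee_rot: [[-0.999, -0.043, -0.001], [-0.043, 0.999, -0.0], [0.001, -0.0, -1.0]]
wrist_force: [0.8, -2.5, 2.0]
gripper_width: 0.008
```

```bash
python3 -m inch '[{"hand":1,"slide":[0,0.3,0],"yaw":0},{"hand":1,"slide":[0,0.6,0],"yaw":0},{"hand":1,"slide":[0,0.8,0],"yaw":0},{"hand":1,"slide":[0,0.8,0],"yaw":0}]'
```

```text
time_s: 6.82
tcp_pos: [0.4891, 0.1148, 0.1554]
ee_rot: [[-0.999, -0.042, -0.001], [-0.042, 0.999, -0.0], [0.001, -0.0, -1.0]]
wrist_force: [-0.8, -1.4, 0.4]
gripper_width: 0.008
```

```bash
python3 -m inch '[{"hand":1,"slide":[0,0.2,0],"yaw":0},{"hand":1,"slide":[0,0.4,0],"yaw":0},{"hand":1,"slide":[0,0.4,0],"yaw":0}]'
```

```text
time_s: 7.2
tcp_pos: [0.4894, 0.119, 0.1556]
ee_rot: [[-0.999, -0.043, -0.0], [-0.043, 0.999, 0.0], [0.0, 0.0, -1.0]]
wrist_force: [-1.2, -2.5, 0.4]
gripper_width: 0.004
```

```bash
python3 -m inch '[{"hand":1,"slide":[0,0.2,0],"yaw":0},{"hand":1,"slide":[0,0.4,0],"yaw":0},{"hand":1,"slide":[0,0.4,0],"yaw":0}]'
```

```text
time_s: 7.58
tcp_pos: [0.4893, 0.1222, 0.1556]
ee_rot: [[-0.999, -0.043, -0.001], [-0.043, 0.999, -0.002], [0.001, -0.002, -1.0]]
wrist_force: [0.1, -6.1, -0.6]
gripper_width: 0.007
```

```bash
python3 -m inch '[{"hand":1,"slide":[0,0.2,0],"yaw":0},{"hand":1,"slide":[0,0.2,0],"yaw":0},{"hand":1,"slide":[0,0.2,0],"yaw":0}]'
```

```text
time_s: 7.95
tcp_pos: [0.4892, 0.1225, 0.1556]
ee_rot: [[-0.999, -0.043, -0.002], [-0.043, 0.999, -0.004], [0.002, -0.004, -1.0]]
wrist_force: [2.1, -12.2, 0.7]
gripper_width: 0.003
```

The jaw is at the stop: force rose to 12 N with the TCP holding at y = 0.122. Back off towards -y, then lift and check.

```bash
python3 -m inch '[{"hand":1,"slide":[0.1,-2,0],"yaw":0},{"hand":1,"slide":[0.2,-4,0],"yaw":0},{"hand":1,"slide":[0.2,-4,4],"yaw":0},{"hand":1,"slide":[0.2,-6,10],"yaw":0},{"hand":1,"slide":[0.2,-12,14],"yaw":0},{"hand":1,"slide":[0.2,-18,16],"yaw":0},{"hand":1,"slide":[0.2,-24,16],"yaw":0},{"hand":1,"slide":[0.2,-30,16],"yaw":0},{"hand":1,"slide":[0.2,-34,16],"yaw":0},{"hand":1,"slide":[0.2,-34,16],"yaw":0}]'
python3 - <<'E'
from h import *
i=capture("top");s=capture("side")
a=cv2.resize(i[165:305,115:375],(780,420),interpolation=cv2.INTER_CUBIC)
cv2.imwrite("pics/t3.png",a)
cv2.imwrite("pics/s3.png",cv2.resize(s[149:299,216:416],None,fx=4,fy=4,interpolation=cv2.INTER_CUBIC))
b=cv2.imread("pics/top0.png")
d=cv2.absdiff(i,b).max(2)
for n,(x,y) in dict(tape=(250,196),carton=(335,189),jar=(145,273),driver=(163,215),spare=(463,270),bin=(342,257)).items():
    r=20;print(n,(d[y-r:y+r,x-r:x+r]>60).mean())
E
```

```text
time_s: 9.2
tcp_pos: [0.4916, -0.2179, 0.3158]
ee_rot: [[-0.999, -0.038, 0.002], [-0.038, 0.999, 0.0], [-0.002, 0.0, -1.0]]
wrist_force: [-0.4, -0.1, -0.0]
gripper_width: 0.007
tape 0.0
carton 0.07
jar 0.0
driver 0.0
spare 0.104375
bin 0.776875
```

View pics/t3.png

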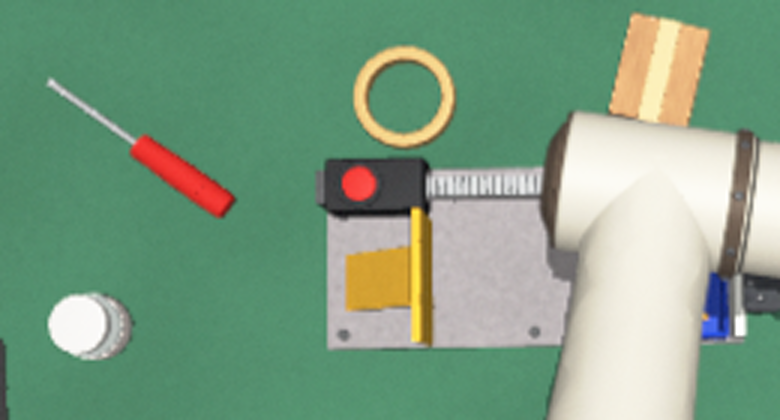

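View pics/s3.png

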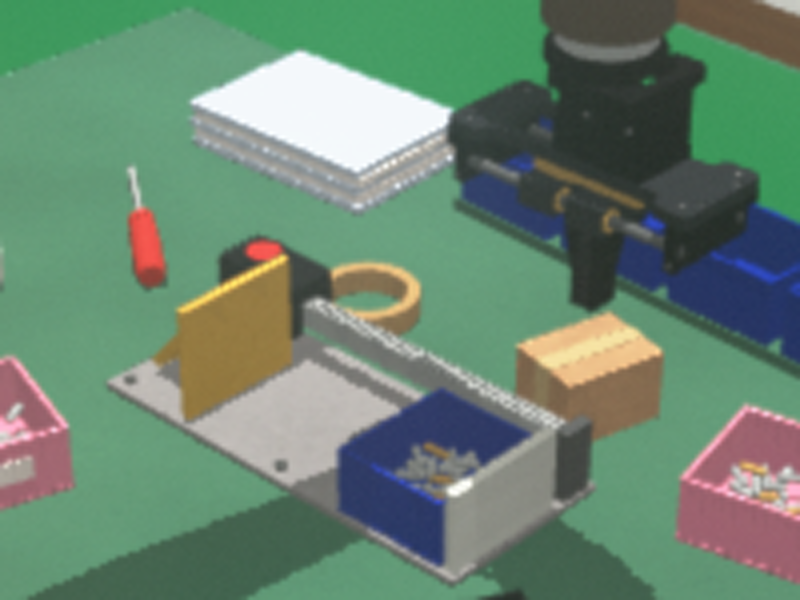

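Top: the carriage is against the stop block at (322,185), with the button low at (359,184). Side: the bin's corners (340,452) and (445,565) are where they were, and the button is flush in its collar. One quick number for the jaw travel, then hand in.

Run:
```python
from h import *
f=lambda x,y,z:at("top",115+(x+.5)/3-.5,165+(y+.5)/3-.5,z)
j=(f(429,210,.11)+f(430,344,.11))/2;b=f(359,184,.085)
print(j,np.linalg.norm(j[:2]-[.4957,-.0187]),b,np.linalg.norm(b[:2]-[.5742,.0397]))
print(sense()["wrist_force"]);finish_job()
```

```text
[0.48764792 0.12335165 0.11      ] 0.1422796826683365 [0.56710369 0.18927164 0.085     ] 0.14973988055999585
[-0.90399254 -0.13833618 -0.00331118]
the job is handed in; nothing more can be done
```

I pressed the red release button about 12 mm down, until it caught. I then pushed the yellow jaw back along its bar until it would go no further, retracted clear and handed the job in at about 9.3 s of the 40 s allowed.

**Release:** after the press and again at the end, the pictures show the button low in its collar.

**Jaw:** the push force rose from about 2 N to 12 N while the tool stopped moving. The carriage shows against the stop block in the last top view.

**Travel, where my checks disagree:**
- The button's image positions give 150 mm, which matches the roughly 150 mm I expected.
- The jaw's front edge, read more coarsely, gives only 142 mm.
- I went by the button figure and the force at the stop, so full travel is well supported but not confirmed by both measurements.

**Other items:**
- **Held bin:** it looks unmoved and upright in the side view. In the last top view the arm hides most of it.
- **Tape roll, jar and screwdriver:** the top image did not change around them.
- **Carton:** its patch changed a little where the arm covers it. The side view shows it in place.
- **Spare bin:** its patch also changed a little. I did not look at it in a final view, but the arm stayed well above it.

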